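# Roll the clinometer caddy up to the levelling fence

### The job

Push the little wheeled caddy that carries the brass clinometer, keeping its wheels on the slab, until its two front swivel castors trail straight, then steer it in between the two inlaid brass strips and straight up to the fence until it meets the cork-faced stop plate, wherever that is clamped. Press its front board gently but firmly against the cork, with about 8 newtons, for one second so that it squares up (never as hard as 20 newtons), then let go and leave it standing flush, castors still trailing straight. Leave the other things where they are.

Things in the scene. Friction and masses are not known exactly. Their poses are not given: they have to be found in the camera images.
- caddy: the caddy: dark wooden deck 150 x 96 mm on four 20 mm wheels, 0.5 to 0.95 kg, rolls with under 1 N. x forward, z up; origin on the slab, straight under the push bar, midway between the fixed rear wheels (x = 0, y = +-40 mm; they roll along x, only scrub sideways). Deck x = -20 to 130 mm, top 36 mm high; front board at x = 130 to 140, 100 mm wide, 24 to 64 mm high; brass clinometer at x = 68 to 102, top 103 mm high.
- caddy_bar (a point): middle of the caddy's brass push bar: rectangular, lying across the caddy (along its y), 12 mm thick along x, 16 mm high, centre 78 mm above the slab, on uprights at y = +-38 mm (66 mm clear between). 34 mm clear below it, 62 mm clear ahead of it. Can be gripped from above, jaws closing along the caddy's x, or pushed from behind. Axes as the caddy's.
- caddy_nose (a point): middle of the front face of the caddy's front board, 50 mm above the slab, 140 mm ahead of the caddy's origin. Axes as the caddy's.
- castor_l (a joint): swivel angle of the left front castor about its vertical pivot (pivot at x = 112, y = 32 mm in the caddy's frame), rad, freely turning: 0 = wheel trailing straight behind its pivot (as when the caddy rolls forward), positive anticlockwise from above. It starts turned well aside; rolling the caddy some 50 mm forward brings it round.
- castor_r (a joint): the same for the right front castor (pivot at x = 112, y = -32 mm).
- castor_l_wheel (a point): centre of the left castor's wheel, 10 mm above the slab, 12 mm from the pivot: at x = 100 mm in the caddy's frame when trailing straight.
- castor_r_wheel (a point): the same for the right castor.
- fence: the levelling fence, fixed: wooden block 156 mm wide, 70 high, with a cork-faced stop plate (150 x 58 mm) before it, clamped (rigid) wherever the last job left it: the cork stands anywhere from 12 mm before to 12 mm behind this origin, which is not reported and must be felt. Origin on the slab, x into the block (the way the parked caddy's x must point), z up. Two flat brass marks run 172 mm back at y = +-60 mm.
- fence_face (a point): the middle of the fence at the usual place of the cork face, 50 mm above the slab, straight above the fence's origin; the real cork is up to 12 mm nearer or farther along x. The caddy's front face must end flush on the cork, its middle on the fence's middle line (y = 0). The strips beside it are 1 mm thin, nothing to bump into, 114 mm clear between. Axes as the fence's.
- aneroid: bystander on the turntable: gilt brass caged aneroid movement, 64 mm round, 48 mm high; origin at the centre of its underside
- compass_box: bystander on the turntable: walnut box with sliding lid, 75 x 60 x 29 mm; origin at the centre of its underside
- polish_jar: bystander on the turntable: amber jar, 48 mm round, 55 mm high; origin at the centre of its underside
- dome_weight: bystander on the slab: squat nickel dome weight, 52 mm round, 37 mm high; origin at the centre of its underside
- prism_sight: bystander on the slab: black prism sight housing, 46 x 32 x 42 mm; origin at the centre of its underside
- loupe: bystander on the slab: black eye loupe, 36 mm round, 28 mm high; origin at the centre of its underside
- screwdriver: bystander on the slab: screwdriver 150 mm long lying down, about 25 mm high
- bezel: bystander on the slab: brass bezel ring, 72 mm round, 8 mm high; origin at the centre of its underside
Things that resemble listed ones, but are neither listed nor needed, are in the scene too. Leave any green, purple or turquoise look-alike of the caddy alone.

How it is judged (in metres and radians):
On the way, in this order (a step that is already met when the one before it is completed fails the run):
1. both front castors trail straight (within about 20 degrees) while the caddy's front is still more than 45 mm short of the usual place of the cork (x of each of castor_l_wheel, castor_r_wheel in the frame of caddy below 0.1007 m and x of caddy_nose in the frame of fence below -0.045 m), for 0.2 s.
2. the front board is pressed against the cork with 5 to 12 N for 0.8 s, castors trailing straight (contact force between caddy and fence between 5 and 12 N and x of each of castor_l_wheel, castor_r_wheel in the frame of caddy below 0.1007 m), for 0.8 s.
At the end, for the whole second after the job is handed in: the caddy stands on its wheels, at rest and released, its front within 3 mm of the cork, square to it within 0.04 rad, its middle within 9 mm of the middle between the strips, both front castors trailing straight (within about 20 degrees) (x of stop_plate_c0 in the frame of caddy below 0.146 m and x of caddy_nose in the frame of fence above -0.016 m and y of caddy_nose in the frame of fence between -0.009 and 0.009 m and angle between the x axis of caddy and the x axis of fence, either way round below 0.04 rad and linear speed of caddy below 0.01 m/s and angle between caddy's own z axis and vertical below 0.03 rad and height (world z) of caddy below 0.004 m and x of each of castor_l_wheel, castor_r_wheel in the frame of caddy below 0.1007 m); the robot touches nothing.
It fails at once if the caddy is pressed on the fence with 20 N or more (contact force between caddy and fence above 20 N).
It fails at once if the caddy is lifted off its wheels or tipped (height (world z) of caddy above 0.01 m or angle between caddy's own z axis and vertical above 0.12 rad).
It fails at once if a bystander is moved by more than 15 mm (distance of any of aneroid, compass_box, polish_jar, dome_weight, prism_sight, loupe, screwdriver, bezel from where it was at the start of the episode above 0.015 m).
It also fails if it takes over 58 s, if anything falls off the work surface, if the arm or the gripper's body presses on something with over 40 N, if the wrist force passes 120 N, or if a joint passes its speed limit or range.

### The arm

A 7-joint arm with a two-finger parallel gripper is mounted at the origin on the work surface. World frame = base frame: x ahead of the robot, y to its left, z up, the work surface at z = 0. Lengths are in mm, angles in rad, forces in N, time in s.
With the tool pointing down it reaches from about 425 to 1025 mm from the base axis. Payload 3.6 kg.
Tool frame: the origin (TCP) lies between the finger pads; the fingertips stand 17 mm ahead of it and the grasp point (between the pads) lies 2 mm behind it; z points along the fingers, y is the line along which they close (so a half turn about z gives the same grasp; the last joint's range is limited). The gripper opens to 85 mm and grips with 20 to 120 N. Pads are 22 mm wide; open, the fingers measure 114 mm over their backs; the gripper's body (76 mm by 85 mm) begins 54 mm behind the grasp point. The pads swing forward as they close: fully open they stand 13 mm farther back than shut.
Start: joints at [1.028, 0.591, 0.048, 1.609, -0.033, 0.943, -0.034], TCP at [314.569, -653.205, 248.302] pointing down, gripper open.
Joint ranges: [-2.69, 2.69], [-0.47, 2.24], [-1.27, 1.36], [0.19, 2.51], [-1.53, 4.68], [0.08, 2.07], [-3.09, 3.09]. Speed limits (rad/s): [2.57, 2.57, 3.14, 3.14, 3.14, 3.14, 3.14].

### API

Orientations are given as a unit quaternion [x, y, z, w].
In Python, from plant import r, cams, workorder gives the robot as it stands. The module is installed in compiled form; this text tells all that it offers.
- The arm moves only by the tool send_rows, never from a script. Its argument "plan" is a list of rows, each a list of 2 entries, a list of its own where there are three numbers: the shift along the tool's x, y, z in units of 30 mm (1.0 is 30 mm), then the turn about the tool's z in units of 5 degrees (1.0 is 5 degrees). In form: [[[tx, ty, tz], roll], ...]. A call has 1 to 12 rows; each row is the pose to reach, as a shift and turn from the pose commanded when the call began, along the tool's axes at that moment; what a row does not reach only later rows make up. A row lasts 1/12 s, in which the tool goes at most 41.7 mm and 7.16 degrees, less where a joint would pass 70% of its speed; a pose out of reach is approached as far as the arm can. A call with a gripper value outside its range is refused whole. "gripper" is the closure in counts, from 0 (fully open) to 255 (shut), set as the call begins (left out, the last holds). The fingers move at their own pace and stop on an object; "force" is the grip in N (left out, the last holds). Time passes only in rows, so rows that repeat a pose let the fingers close. It gives the time, the measured TCP pose, the force, the opening and the grip force at its end, in the units of the state.
- r.get_state(): the state, without advancing time (a new reading comes with each control period).
- cams.grab_frame(name): name is "side" or "top" or "wrist"; returns the picture (400x640x3 uint8, red, green, blue); there is no depth.
- cams.calibration(name): a dict with "intrinsics" (3x3 intrinsics, pixels), "camera_from_world" (4x4, takes a point from world to camera coordinates); the wrist camera has in their place "mount" (4x4, takes a point from camera to tool coordinates, whose origin is the TCP and whose axes are the flange's). Camera axes: x right, y down, z forward; pixel columns grow to the right and rows downward; lengths in mm; the calibration is good to about 2 mm. A picture is of the moment at which its call begins: read the wrist's pose just before it. calibration takes no time and is no camera call.
- workorder.close_job(): hands the job in; it is judged then, once.
Trained networks look in the newest picture that a camera, given by its name, has taken for a name from the list of things; names that differ only in an ending like _2 or _b are one class to them, and where a whole thing is asked for, a point or a joint stands for the part that bears it (a point fixed in the world has none). Each returns a list of dicts, best first, with "p" (0 to 1); they miss things now and then, are a little off and sometimes report something else, mostly with a low value. They report only what shows in the picture. A call takes as long as a camera call. They do not tell look-alikes from the thing itself.
- cams.find_in(camera, target): "rect" ([left, top, width, height] in pixels, round what is visible of it).
The state is a dict: "time": time; "joint_pos": joint angles; "qd": joint speeds; "joint_torque": joint torques, N m; "tool_pos": TCP position; "ee_rot": TCP orientation; "ft_force": force on the tool from outside, world axes, zero at the start; "ft_torque": the same for the moment, N m; "finger_gap": finger opening in mm; "grasp_force": force on a finger pad.
Only numpy, scipy, OpenCV 4.12 (cv2) and the standard library are available. Lean on these libraries where they do the work, as an engineer would, in place of code of your own. Each camera call takes 0.05 s, during which the arm holds its last target. There are 200 camera calls.

## Working session

There is one attempt and no reset: what is moved stays moved. The work goes in short steps, Python scripts to look and compute and a tool call to move; the robot and the scene stay as the last step left them, time stands still between calls to the robot, and variables do not carry over. Pictures are saved under pics/ and viewed, at most 10 in all, crops included, and the job is handed in when it is done.

Besides the shell and the picture viewer there is one more tool, called after "Request:" as name([rows], argument=value, ...), one row to a line, values as JSON. send_rows: Moves the arm, as the interface text tells. Its arguments: {"type":"object","properties":{"plan":{"type":"array"},"gripper":{"type":"number"},"force":{"type":"number"}},"required":["plan"]}

```bash
mkdir -p pics; python3 - <<'E'
from plant import r,cams,workorder
import cv2,numpy as np
s=r.get_state()
for k in s: print(k,s[k])
for c in ("top","side"):
    im=cams.grab_frame(c); cv2.imwrite(f"pics/{c}0.png",im[:,:,::-1])
    for t in ("caddy","fence","caddy_bar","castor_l"):
        print(c,t,[(np.round(d["rect"]).tolist(),round(d["p"],2)) for d in cams.find_in(c,t)][:4])
    cal=cams.calibration(c); print(np.round(cal["intrinsics"],1).tolist(),np.round(cal["camera_from_world"],3).tolist())
print(cams.calibration("wrist"))
E
```

```text
time 0.0
joint_pos [ 1.02846807  0.5921189   0.0483072   1.60988524 -0.03328276  0.94271635
 -0.03368712]
qd [ 0.00146869  0.00118498  0.00145022 -0.00112366  0.00082103 -0.00109587
  0.00132397]
joint_torque [ 1.54266977e-04 -5.48696709e+01  1.54685799e+00 -1.98126215e+01
  9.42844403e-03  8.69199168e-03 -5.09582009e-06]
tool_pos [ 314.22383812 -652.44880019  247.11771271]
ee_rot [ 9.74913337e-01  2.22581750e-01 -3.30385614e-04 -1.11366544e-03]
ft_force [ 0.04328321 -0.42574819  0.16411191]
ft_torque [ 0.01813201 -0.03056397 -0.00632236]
grasp_force 0.0
finger_gap 85.01390926827135
top caddy [([328.0, 167.0, 52.0, 41.0], 0.96), ([452.0, 246.0, 58.0, 54.0], 0.96), ([374.0, 269.0, 58.0, 50.0], 0.6), ([235.0, 167.0, 69.0, 51.0], 0.32)]
top fence [([231.0, 169.0, 66.0, 49.0], 0.56)]
top caddy_bar [([331.0, 170.0, 50.0, 36.0], 0.9), ([377.0, 266.0, 53.0, 52.0], 0.79), ([387.0, 195.0, 55.0, 53.0], 0.71)]
top castor_l []
[[378.2, 0.0, 313.7], [0.0, 378.2, 202.2], [0.0, 0.0, 1.0]] [[0.006, -1.0, -0.018, -8.885], [-0.993, -0.004, -0.122, 536.412], [0.122, 0.018, -0.992, 1235.398], [0.0, 0.0,
[... 432 characters left out ...]
7, 0.0, 317.8], [0.0, 465.7, 194.7], [0.0, 0.0, 1.0]] [[-0.987, -0.156, 0.022, 522.442], [-0.106, 0.554, -0.826, 143.648], [0.117, -0.818, -0.563, 1478.169], [0.0, 0.0, 0.0, 1.0]]
{'intrinsics': array([[340.32159227,   0.        , 317.57235948],
       [  0.        , 340.32159227, 195.51157006],
       [  0.        ,   0.        ,   1.        ]]), 'mount': array([[-6.72885069e-05, -9.56534438e-01, -2.91619384e-01,
         7.50626689e+01],
       [ 9.99998923e-01, -4.91875358e-04,  1.38264912e-03,
         2.74505927e-02],
       [-1.46599189e-03, -2.91618977e-01,  9.56533441e-01,
        -1.25661247e+02],
       [ 0.00000000e+00,  0.00000000e+00,  0.00000000e+00,
         1.00000000e+00]])}
```

```bash
python3 - <<'E'
import cv2
im=cv2.imread("pics/top0.png"); cv2.imwrite("pics/top0c.png",cv2.resize(im[130:350,200:540],None,fx=2.35,fy=2.35,interpolation=cv2.INTER_CUBIC))
E
```

```text
(no output)
```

View pics/top0c.png

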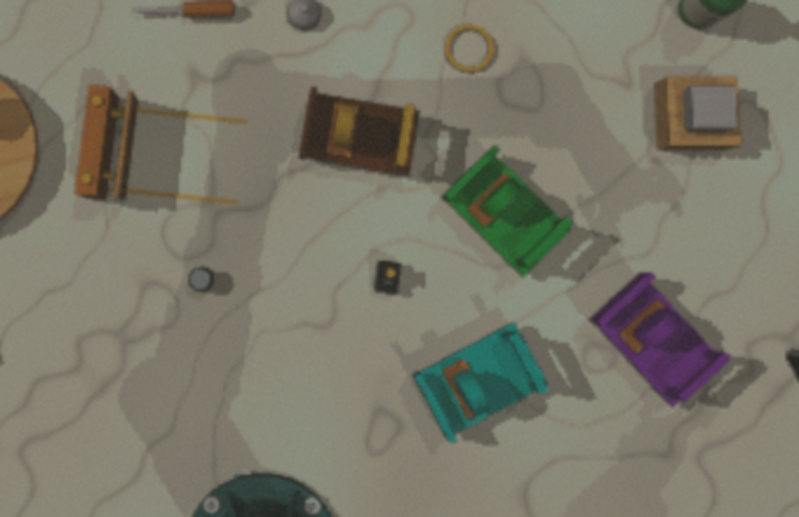

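View pics/side0.png

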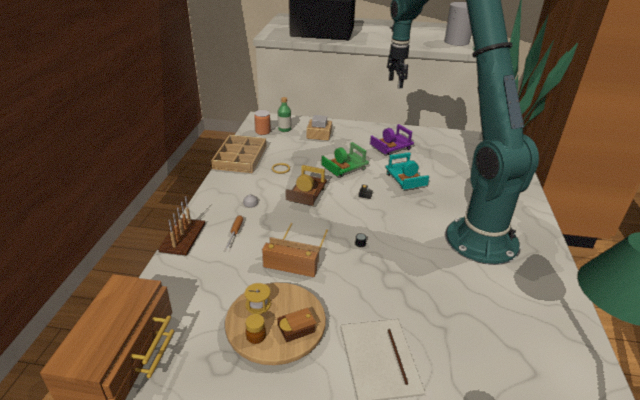

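The pictures show the real (brown) caddy at top-view pixel (353,185), front board towards the left and brass bar on the right. The fence is at about (245,191) with its strips running right to about (303,182) and (301,216). The green look-alike is close to the caddy's rear.

```bash
cat > h.py <<'E'
from plant import r,cams,workorder
import cv2,numpy as np
from scipy.spatial.transform import Rotation as R
def cam(name,s=None):
    c=cams.calibration(name); K=c["intrinsics"]
    if name!="wrist": return K,np.linalg.inv(c["camera_from_world"])
    T=np.eye(4); T[:3,:3]=R.from_quat(s["ee_rot"]).as_matrix(); T[:3,3]=s["tool_pos"]
    return K,T@c["mount"]
def unproj(K,W,uv,z):
    d=W[:3,:3]@np.linalg.solve(K,[uv[0],uv[1],1]); o=W[:3,3]
    return o+d*(z-o[2])/d[2]
def proj(K,W,P):
    p=np.linalg.inv(W)@np.append(P,1); q=K@p[:3]; return q[:2]/q[2]
E
python3 - <<'E'
from h import *
K,W=cam("top")
f=lambda x,y,z:np.round(unproj(K,W,(200+x/2.353,130+y/2.353),z),0)
print("bar ends",f(411,104,86),f(402,172,86))
print("board top ends",f(311,90,64),f(302,158,64))
print("strip L far/near",f(245,121,1),f(137,112,1))
print("strip R",f(237,202,1),f(130,190,1))
print("stop top",f(131,95,60),f(122,197,60))
print("green near corner",f(495,150,60),f(445,195,60))
E
```

```text
bar ends [ 622. -204.   86.] [ 528. -190.   86.]
board top ends [646. -67.  64.] [549. -55.  64.]
strip L far/near [613.  28.   1.] [626. 188.   1.]
strip R [493.  39.   1.] [510. 195.   1.]
stop top [639. 187.  60.] [494. 196.  60.]
green near corner [ 562. -323.   60.] [ 499. -253.   60.]
```

Request:
send_rows([
  [[1.3,-1.1,-0.8],0.6],
  [[2.6,-2.2,-1.6],1.2],
  [[3.9,-3.3,-2.4],1.8],
  [[5.2,-4.4,-3.2],2.4],
  [[6.5,-5.5,-3.6],3.0],
  [[7.7,-6.6,-3.9],3.6],
  [[8.9,-7.6,-4.2],4.2],
  [[10.1,-8.6,-4.4],4.8],
  [[11.3,-9.6,-4.6],5.4],
  [[12.5,-10.6,-4.8],6.0],
  [[13.7,-11.6,-5],6.5],
  [[14.9,-12.6,-5.1],6.9],
])

```text
time: 1.5
tool_pos: [508.7, -216.3, 388.8]
ee_rot: [0.997, -0.078, 0.001, 0.0]
ft_force: [1.5, 0.4, 0.1]
finger_gap: 85.6
grasp_force: 0.0
```

Request:
send_rows([
  [[0.4,-1.2,0],0],
  [[0.8,-1.8,0],0],
  [[0.8,-1.8,0],0],
  [[0.8,-1.8,0],0],
  [[0.8,-1.8,0],0],
  [[0.8,-1.8,0],0],
])

```text
time: 2.0
tool_pos: [539.2, -170.3, 387.8]
ee_rot: [0.997, -0.078, -0.0, 0.0]
ft_force: [0.3, 1.1, -0.0]
finger_gap: 85.6
grasp_force: 0.0
```

```bash
python3 - <<'E'
from h import *
s=r.get_state(); print(s["time"],s["tool_pos"],R.from_quat(s["ee_rot"]).as_matrix().round(3).tolist(),s["joint_pos"].round(2))
im=cams.grab_frame("wrist"); cv2.imwrite("pics/w1.png",im[:,:,::-1]); np.savez("w1.npz",p=s["tool_pos"],q=s["ee_rot"])
for t in("caddy","fence"): print(t,cams.find_in("wrist",t))
cv2.imwrite("pics/w1b.png",cv2.resize(im[:,:,::-1],(800,500),interpolation=cv2.INTER_CUBIC))
E
```

```text
2.0 [ 539.20304682 -170.31779022  387.78894217] [[0.988, -0.156, -0.001], [-0.156, -0.988, -0.001], [-0.001, 0.001, -1.0]] [ 0.2   0.25  0.03  1.81 -0.01  1.08 -1.49]
caddy [{'rect': [378.0, 109.1, 136.7, 120.8], 'p': 0.96}, {'rect': [221.0, 78.7, 128.1, 77.0], 'p': 0.88}, {'rect': [517.9, 205.1, 119.8, 118.3], 'p': 0.64}, {'rect': [367.4, 264.2, 84.0, 104.3], 'p': 0.61}]
fence [{'rect': [0.2, 114.0, 191.8, 115.3], 'p': 0.8}, {'rect': [13.8, 1.9, 100.6, 11.3], 'p': 0.22}]
```

View pics/w1b.png

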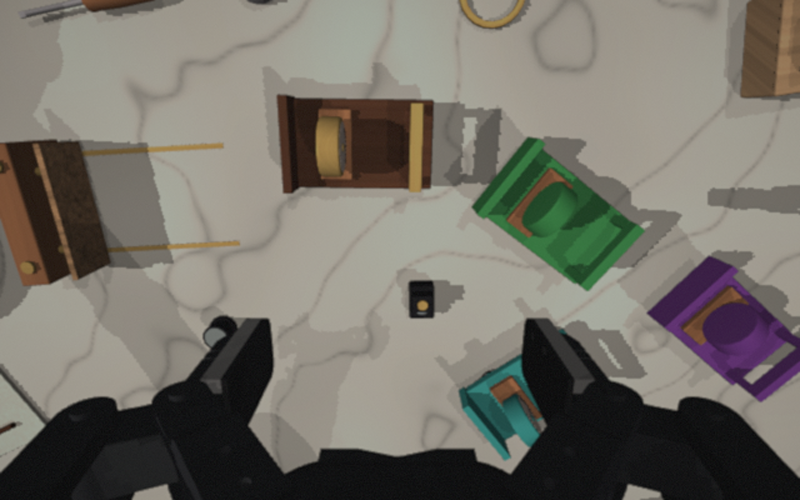

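The picture shows the caddy at full-size pixels (222-347, 77-155), with the bar at x≈334 and the front board at x≈230. The strips run from (68,122) to (178,117) and from (86,199) to (191,194), with the stop plate left of them.

```bash
python3 - <<'E'
from h import *
d=np.load("w1.npz"); K,W=cam("wrist",{"tool_pos":d["p"],"ee_rot":d["q"]})
im=cv2.imread("pics/w1.png"); hsv=cv2.cvtColor(im,cv2.COLOR_BGR2HSV)
f=lambda x,y,z:unproj(K,W,(x/1.25,y/1.25),z)
def strip(y0,x0,x1):  # refine strip centre line: most saturated yellow per column
    P=[]
    for x in range(x0,x1):
        yc=y0(x); ys=np.arange(int(yc)-5,int(yc)+6); w=hsv[ys,x,1].astype(float); w-=np.percentile(w,40); w=w.clip(0)
        P.append(unproj(K,W,(x,(w*ys).sum()/w.sum()),1)[:2])
    P=np.array(P); v=cv2.fitLine(P.astype(np.float32),cv2.DIST_HUBER,0,.01,.01).ravel(); return v*np.sign(v[1])*[1,1,1*np.sign(v[1]),np.sign(v[1])]
for n,y0,x0,x1 in(("L",lambda x:122.4-(x-68)*.0507,74,174),("R",lambda x:199.2-(x-86)*.0457,92,186)):
    v=strip(y0,x0,x1); print(n,v.round(3),np.degrees(np.arctan2(v[1],v[0])))
print("strip far ends",f(223,146,1).round(1),f(239.5,243,1).round(1))
bar=[f(411,104.5,86),f(423.5,104.5,86),f(410,191.5,86),f(422.5,191.5,86)]
bd=[f(278,96,64),f(292,96,64),f(284,193,64),f(298,192,64)]
print(np.round(bar,1),np.round(bd,1))
bc=np.mean(bar,0);nc=np.mean(bd[::2],0);v=nc-bc
print("bar",bc,"nose",nc,"len",np.hypot(*v[:2]),np.degrees(np.arctan2(v[1],v[0])))
E
```

```text
L [1.02000e-01 9.95000e-01 6.19940e+02 1.05201e+02] 84.16777887773044
R [1.02000e-01 9.95000e-01 5.01020e+02 1.20208e+02] 84.13961828420385
strip far ends [610.5  24.6   1. ] [491.9  36.7   1. ]
[[ 620.5 -197.2   86. ]
 [ 618.6 -209.    86. ]
 [ 537.9 -184.    86. ]
 [ 535.9 -196.5   86. ]] [[649.5 -68.2  64. ]
 [647.3 -81.9  64. ]
 [553.4 -51.4  64. ]
 [552.1 -66.4  64. ]]
bar [ 578.23203523 -196.68335621   86.        ] nose [601.43766585 -59.79337449  64.        ] len 138.84296304711913 80.37866964771445
```

```bash
cat >> h.py <<'E'
F0=np.array([568.7,201.8]); FA=np.radians(84.15)
def delta(target,yaw_heading,s):
    """tool-axis shift (units) and roll to put TCP at world target, tool -y along heading (rad)"""
    M=R.from_quat(s["ee_rot"]).as_matrix()
    h=np.arctan2(-M[1,1],-M[0,1])
    return (M.T@(np.array(target)-s["tool_pos"])/30).round(3), np.degrees(h-yaw_heading)/5
def fence(p,h=None):
    d=np.array(p[:2])-F0; c,s=np.cos(FA),np.sin(FA)
    return d@[c,s], d@[-s,c]
E
python3 - <<'E'
from h import *
s=r.get_state(); print(s["tool_pos"],s["time"])
print(delta([578.2,-196.7,130],np.radians(80.4),s)); print(delta([578.2,-196.7,76],np.radians(80.4),s))
E
```

```text
[ 539.4736229  -169.92289347  387.84213277] 2.15
(array([1.416, 0.678, 8.595]), np.float64(0.13146123255549996))
(array([ 1.416,  0.677, 10.395]), np.float64(0.13146123255549996))
```

Request:
send_rows([
  [[0.2,0.1,1.0],0],
  [[0.5,0.2,2.0],0],
  [[0.8,0.4,3.0],0.1],
  [[1.1,0.5,4.0],0.13],
  [[1.3,0.6,5.0],0.13],
  [[1.416,0.677,6.0],0.13],
  [[1.416,0.677,6.8],0.13],
  [[1.416,0.677,7.3],0.13],
  [[1.416,0.677,7.5],0.13],
  [[1.416,0.677,7.5],0.13],
], gripper=100, force=30)

```text
time: 2.98
tool_pos: [577.8, -195.4, 161.3]
ee_rot: [0.997, -0.083, -0.002, -0.0]
ft_force: [-0.1, 0.1, -0.1]
finger_gap: 51.7
grasp_force: 0.0
```

```bash
python3 - <<'E'
from h import *
s=r.get_state(); print(s["tool_pos"],s["finger_gap"])
im=cams.grab_frame("wrist"); np.savez("w2.npz",p=s["tool_pos"],q=s["ee_rot"])
K,W=cam("wrist",s)
im=im[:,:,::-1].copy(); cv2.imwrite("pics/w2.png",im)
for z,c in((59,(0,0,255)),(86,(0,255,0))):
    p=proj(K,W,[578.2,-196.7,z]); cv2.drawMarker(im,tuple(int(v) for v in p),c)
cv2.imwrite("pics/w2b.png",cv2.resize(im,(800,500)))
s=r.get_state();print(delta([578.2,-196.7,76],np.radians(80.4),s))
E
```

```text
[ 577.83703175 -195.38544362  161.3148191 ] 51.725585148101835
(array([-0.013,  0.041,  2.89 ]), np.float64(0.023064725040489144))
```

View pics/w2b.png

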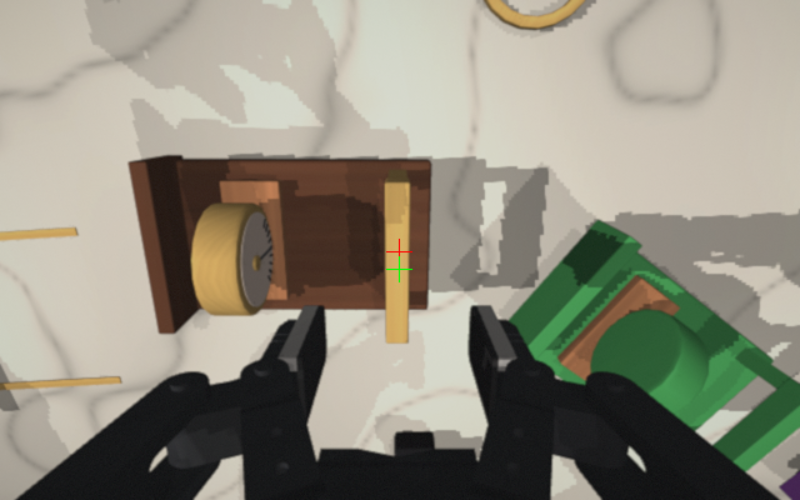

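The picture shows the bar at pixels x 385-410, y 180-343 in the enlarged view. The green mark sits on its middle to within a few mm, and the fingers clear the clinometer and the green look-alike.

```bash
python3 - <<'E'
from h import *
d=np.load("w2.npz"); K,W=cam("wrist",{"tool_pos":d["p"],"ee_rot":d["q"]})
f=lambda x,y,z:unproj(K,W,(x/1.25,y/1.25),z)
a=f(398,181,86);b=f(397,343,86); print(a,b,(a+b)/2,np.linalg.norm(a-b),np.degrees(np.arctan2(*(a-b)[[0,1]]))+0)
c=f(131,162,64);e=f(159,333,64);print(c,e,(c+e)/2,np.linalg.norm(c-e)); v=(c+e)/2-(a+b)/2; print(v,np.degrees(np.arctan2(v[1],v[0])),np.hypot(*v[:2]))
print(np.degrees(np.arctan2(*(c-e)[[0,1]])))
s=r.get_state(); g=(a+b)/2; print(delta([g[0],g[1],76],np.radians(80.4),s))
E
```

```text
[ 622.0915289  -203.08030632   86.        ] [ 537.21702613 -188.40171042   86.        ] [ 579.65427752 -195.74100837   86.        ] 86.13444373181979 99.81194530706878
[651.26428004 -68.25758118  64.        ] [554.21332491 -50.23481584  64.        ] [602.73880248 -59.24619851  64.        ] 98.71022218064535
[ 23.08452496 136.49480986 -22.        ] 80.40075254933322 138.43311891285455
100.52022306421537
(array([2.90e-02, 1.00e-03, 2.89e+00]), np.float64(0.023064725040489144))
```

Heading 80.4° is confirmed; bar at (579, -196). Descend and grip.

Request:
send_rows([
  [[0.03,0,0.6],0],
  [[0.03,0,1.2],0],
  [[0.03,0,1.8],0],
  [[0.03,0,2.3],0],
  [[0.03,0,2.65],0],
  [[0.03,0,2.85],0],
  [[0.03,0,2.85],0],
])

```text
time: 3.62
tool_pos: [580.0, -195.3, 77.2]
ee_rot: [0.997, -0.082, -0.0, 0.0]
ft_force: [-0.1, -0.3, -0.6]
finger_gap: 52.0
grasp_force: 0.0
```

Request:
send_rows([
  [[0,0,0],0],
  [[0,0,0],0],
  [[0,0,0],0],
  [[0,0,0],0],
  [[0,0,0],0],
  [[0,0,0],0],
  [[0,0,0],0],
  [[0,0,0],0],
], gripper=255, force=25)

```text
time: 4.28
tool_pos: [580.7, -195.5, 78.3]
ee_rot: [0.997, -0.082, 0.001, 0.0]
ft_force: [-0.5, 0.5, 6.4]
finger_gap: 11.3
grasp_force: 29.8
```

```bash
python3 - <<'E'
from h import *
s=r.get_state(); M=R.from_quat(s["ee_rot"]).as_matrix(); h=np.arctan2(-M[1,1],-M[0,1])
print(s["time"],s["tool_pos"],s["finger_gap"],s["grasp_force"],s["ft_force"],s["ft_torque"],np.degrees(h),M[:,2])
x,y=fence(s["tool_pos"]); th0=h-FA; print(x,y,th0)
# path: arc to tm over La, straight, arc to 0 ; rows in tool axes
from scipy.optimize import brentq
def path(tm,La=80,Ls=58,Lb=80,n=2000):
    L=La+Ls+Lb; q=np.linspace(0,L,n)
    sm=lambda t:(lambda t:t*t*(3-2*t))(np.clip(t,0,1))
    lin=lambda t:np.clip(t,0,1)
    th=th0+(tm-th0)*lin(q/La)-tm*lin((q-La-Ls)/Lb)
    dx=np.cumsum(np.cos(th))*L/n; dy=np.cumsum(np.sin(th))*L/n
    return q,dx,dy,th
tm=brentq(lambda t:path(t)[2][-1]+y,0.1,.8)
q,dx,dy,th=path(tm); print("tm",np.degrees(tm),"end x",x+dx[-1])
c,sn=np.cos(FA-h),np.sin(FA-h)
# fence->heading axes: forward = -tool y, left = -tool x? 
lx=M[:2,0]; ly=M[:2,1]
for k in np.arange(0,len(q),92):
    w=np.array([np.cos(FA)*dx[k]-np.sin(FA)*dy[k],np.sin(FA)*dx[k]+np.cos(FA)*dy[k]])
    print(round(q[k]),f"[[{w@lx/30:.2f}, {w@ly/30:.2f}, 0], {-np.degrees(th[k]-th0)/5:.2f}]")
E
```

```text
4.2833 [ 580.71253608 -195.45160072   78.25203668] 11.282106168100295 29.84646588563919 [-0.54107096  0.49451971  6.36667633] [ 0.06428153  0.15960507 -0.02352219] 80.56385122944725 [ 1.61962778e-03 -5.61420349e-04 -9.99998531e-01]
-393.9583994954271 -52.43962971294464 -0.06259010351249228
tm 23.26229662910464 end x -184.744571033034
0 [[0.00, -0.00, 0], -0.00]
10 [[-0.01, -0.34, 0], -0.67]
20 [[-0.04, -0.67, 0], -1.35]
30 [[-0.09, -1.00, 0], -2.02]
40 [[-0.16, -1.33, 0], -2.69]
50 [[-0.24, -1.65, 0], -3.37]
60 [[-0.35, -1.97, 0], -4.04]
70 [[-0.48, -2.28, 0], -4.71]
80 [[-0.62, -2.58, 0], -5.37]
90 [[-0.77, -2.88, 0], -5.37]
100 [[-0.92, -3.18, 0], -5.37]
110 [[-1.07, -3.47, 0], -5.37]
120 [[-1.22, -3.77, 0], -5.37]
130 [[-1.37, -4.07, 0], -5.37]
140 [[-1.52, -4.37, 0], -5.23]
150 [[-1.66, -4.67, 0], -4.64]
161 [[-1.79, -4.98, 0], -4.06]
171 [[-1.89, -5.30, 0], -3.48]
181 [[-1.99, -5.62, 0], -2.89]
191 [[-2.06, -5.95, 0], -2.31]
201 [[-2.12, -6.28, 0], -1.73]
211 [[-2.16, -6.61, 0], -1.14]
```

Request:
send_rows([
  [[0,-0.17,-0.02],-0.3],
  [[-0.01,-0.34,-0.02],-0.67],
  [[-0.04,-0.67,-0.02],-1.35],
  [[-0.09,-1.0,-0.02],-2.02],
  [[-0.16,-1.33,-0.02],-2.69],
  [[-0.24,-1.65,-0.02],-3.37],
  [[-0.35,-1.97,-0.02],-4.04],
  [[-0.48,-2.28,-0.02],-4.71],
  [[-0.62,-2.58,-0.02],-5.37],
  [[-0.77,-2.88,-0.02],-5.37],
  [[-0.92,-3.18,-0.02],-5.37],
  [[-1.07,-3.47,-0.02],-5.37],
])

```text
time: 5.28
tool_pos: [566.0, -86.2, 78.3]
ee_rot: [0.988, 0.152, 0.001, 0.0]
ft_force: [2.8, -1.6, 5.4]
finger_gap: 11.4
grasp_force: 29.7
```

Request:
send_rows([
  [[0,-0.16,0],0],
  [[0,-0.33,0],0],
  [[0,-0.5,0],0],
  [[0,-0.6,0],0],
  [[0,-0.6,0],0],
  [[0,-0.6,0],0],
  [[0,-0.6,0],0],
  [[0,-0.6,0],0],
  [[0,-0.6,0],0],
])

```text
time: 6.03
tool_pos: [560.3, -68.0, 78.3]
ee_rot: [0.988, 0.152, 0.001, -0.001]
ft_force: [1.6, 1.2, 6.7]
finger_gap: 11.4
grasp_force: 29.8
```

```bash
python3 - <<'E'
from h import *
s=r.get_state(); M=R.from_quat(s["ee_rot"]).as_matrix(); h=np.arctan2(-M[1,1],-M[0,1])
print(s["time"],s["tool_pos"],s["finger_gap"],s["grasp_force"],s["ft_force"],s["ft_torque"],np.degrees(h-FA),M[:,2],s["joint_pos"].round(2))
print(fence(s["tool_pos"]))
im=cams.grab_frame("wrist"); np.savez("w3.npz",p=s["tool_pos"],q=s["ee_rot"])
im=im[:,:,::-1].copy(); cv2.imwrite("pics/w3.png",im)
cv2.imwrite("pics/w3b.png",cv2.resize(im,(800,500)))
E
```

```text
6.0333 [560.29252044 -67.96547526  78.26187139] 11.439173288599934 29.80462074279785 [1.56775036 1.15307277 6.66134865] [ 0.30169452 -0.31659693  0.04007623] 23.334876258238005 [ 0.0010389   0.00130178 -0.99999861] [ 0.1   0.64 -0.08  2.08  0.11  0.42 -1.33]
(np.float64(-269.21750268486426), np.float64(-19.132004658491873))
```

View pics/w3b.png

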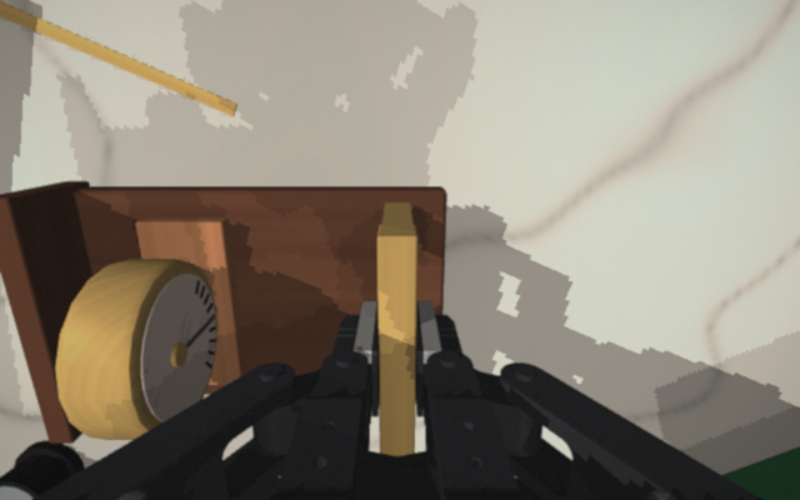

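```bash
python3 - <<'E'
from h import *
d=np.load("w3.npz"); S={"tool_pos":d["p"],"ee_rot":d["q"]}; K,W=cam("wrist",S)
f=lambda x,y,z:unproj(K,W,(x/1.25,y/1.25),z)
a=f(397,236,86);b=f(397,455,86);g=(a+b)/2; print("bar",g,fence(g),np.linalg.norm(a-b))
p=f(236,107,1);q=f(38,26,1);v=q-p;print("strip end",p,fence(p),fence(q),np.degrees(np.arctan2(v[1],v[0])))
M=R.from_quat(d["q"]).as_matrix(); h=np.arctan2(-M[1,1],-M[0,1])-FA
x,y=fence(d["p"])
def path(Ls,Lb=80,n=2000):
    L=Ls+Lb;s=np.linspace(0,L,n);th=h*(1-np.clip((s-Ls)/Lb,0,1))
    return s,np.cumsum(np.cos(th))*L/n,np.cumsum(np.sin(th))*L/n,th
from scipy.optimize import brentq
Ls=brentq(lambda l:path(l)[2][-1]+y,-60,60) if 0 else max(0,(-y-path(0)[2][-1])/np.sin(h))
s,dx,dy,th=path(Ls);print("Ls",Ls,"end",x+dx[-1],y+dy[-1])
for t in np.append(np.arange(8,s[-1],8),s[-1]):
    k=min(np.searchsorted(s,t),len(s)-1)
    w=np.array([np.cos(FA)*dx[k]-np.sin(FA)*dy[k],np.sin(FA)*dx[k]+np.cos(FA)*dy[k]])
    print(round(t),f"[[{w@M[:2,0]/30:.2f}, {w@M[:2,1]/30:.2f}, 0], {-np.degrees(th[k]-h)/5:.2f}]")
E
```

```text
bar [563.02355445 -67.19304111  86.        ] (np.float64(-268.17073210681906), np.float64(-21.77008590052256)) 77.59304521868063
strip end [613.2986479   25.22569675   1.        ] (np.float64(-171.1090363971245), np.float64(-62.36362422565771)) (np.float64(-82.893538537586), np.float64(-60.52639953339118)) 85.34310107595985
Ls 7.738454546554128 end -184.30571234140365 -0.0007672831083702647
8 [[0.00, -0.27, 0], 0.02]
16 [[0.01, -0.54, 0], 0.48]
24 [[0.02, -0.80, 0], 0.95]
32 [[0.05, -1.07, 0], 1.42]
40 [[0.09, -1.33, 0], 1.88]
48 [[0.14, -1.59, 0], 2.35]
56 [[0.20, -1.85, 0], 2.82]
64 [[0.27, -2.11, 0], 3.28]
72 [[0.35, -2.36, 0], 3.75]
80 [[0.44, -2.61, 0], 4.22]
88 [[0.54, -2.85, 0], 4.67]
```

Request:
send_rows([
  [[0,-0.13,0],0],
  [[0,-0.27,0],0.02],
  [[0.01,-0.54,0],0.48],
  [[0.02,-0.8,0],0.95],
  [[0.05,-1.07,0],1.42],
  [[0.09,-1.33,0],1.88],
  [[0.14,-1.59,0],2.35],
  [[0.2,-1.85,0],2.82],
  [[0.27,-2.11,0],3.28],
  [[0.35,-2.36,0],3.75],
  [[0.44,-2.61,0],4.22],
  [[0.54,-2.85,0],4.67],
])

```text
time: 7.08
tool_pos: [548.2, 16.7, 78.2]
ee_rot: [0.999, -0.053, -0.001, 0.0]
ft_force: [-0.7, -2.5, 8.7]
finger_gap: 11.3
grasp_force: 30.3
```

Request:
send_rows([
  [[0,0,0],0],
  [[0,0,0],0],
  [[0,0,0],0],
])

```text
time: 7.33
tool_pos: [548.4, 18.2, 78.2]
ee_rot: [0.999, -0.051, -0.001, -0.0]
ft_force: [-1.6, 0.6, 8.7]
finger_gap: 11.7
grasp_force: 30.2
```

```bash
python3 - <<'E'
from h import *
s=r.get_state(); M=R.from_quat(s["ee_rot"]).as_matrix(); h=np.arctan2(-M[1,1],-M[0,1])
print(s["time"],s["tool_pos"],s["finger_gap"],s["ft_force"],np.degrees(h-FA))
print(fence(s["tool_pos"]))
t=s["tool_pos"]
for x in(-170,-160,-150): 
    w=F0+np.array([[np.cos(FA),-np.sin(FA)],[np.sin(FA),np.cos(FA)]])@[x,0]; print(x,delta([*w,t[2]],FA,s))
for c in("wrist","top"):
    im=cams.grab_frame(c)[:,:,::-1].copy(); cv2.imwrite(f"pics/{c}4.png",im)
np.savez("w4.npz",p=s["tool_pos"],q=s["ee_rot"])
a=cv2.resize(cv2.imread("pics/wrist4.png"),(560,350)); b=cv2.resize(cv2.imread("pics/top4.png")[150:240,220:364],(400,250),interpolation=cv2.INTER_CUBIC)
o=np.zeros((600,560,3),np.uint8);o[:350]=a;o[350:,:400]=b;cv2.imwrite("pics/m4.png",o)
E
```

```text
7.3333 [548.42370371  18.15010845  78.17326294] 11.68485334102198 [-1.57257002  0.56401855  8.70204929] -0.022473733131193305
(np.float64(-184.7601194189884), np.float64(1.4522849591546307))
-170 (array([ 0.048, -0.492,  0.   ]), np.float64(-0.004494746626238661))
-160 (array([ 0.048, -0.825,  0.   ]), np.float64(-0.004494746626238661))
-150 (array([ 4.800e-02, -1.159e+00,  1.000e-03]), np.float64(-0.004494746626238661))
```

View pics/m4.png

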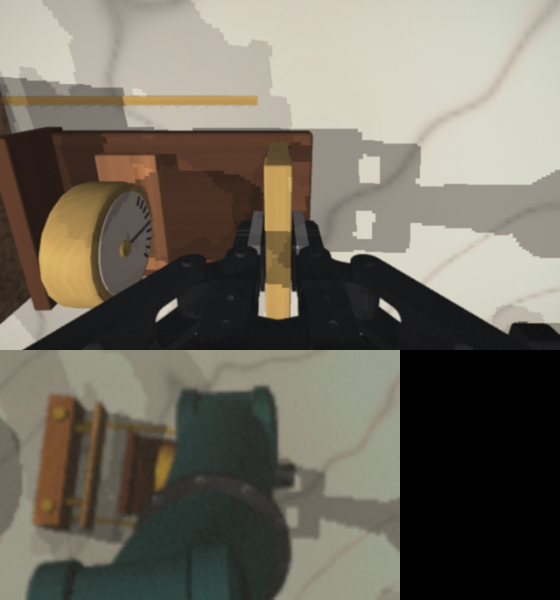

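The wrist view shows the strip at (10-257, 100), parallel to the deck edge at (130-310, 131). The top view shows the board about 40 px (enlarged) short of the stop plate.

```bash
python3 - <<'E'
from h import *
d=np.load("w4.npz"); S={"tool_pos":d["p"],"ee_rot":d["q"]}; K,W=cam("wrist",S)
f=lambda x,y,z:fence(unproj(K,W,(x/.875,y/.875),z))
print("strip",f(257,100.5,1),f(20,100.5,1)); print("deck",f(305,131.5,36),f(60,131.5,36)); print("bar end",f(278,168,86)); print("board",f(60,128,64))
E
```

```text
strip (np.float64(-170.75191304525904), np.float64(-60.67331128739952)) (np.float64(-13.660084134923094), np.float64(-60.75918181347743))
deck (np.float64(-199.90135600268772), np.float64(-45.809652468894974)) (np.float64(-61.385995692804016), np.float64(-45.904271006844446))
bar end (np.float64(-184.53225367784708), np.float64(-39.03579251663812))
board (np.float64(-82.27224075163168), np.float64(-52.20371673387177))
```

```bash
python3 - <<'E'
from h import *
d=np.load("w1.npz"); K,W=cam("wrist",{"tool_pos":d["p"],"ee_rot":d["q"]})
f=lambda x,y,z:np.round(fence(unproj(K,W,(x/1.25,y/1.25),z)),1)
for z in(0,4,8): print("w1 cork bottom",z,f(73,140,z),f(108,265,z))
for z in(58,62,66): print("w1 plate top",z,f(42,145,z),f(79,280,z))
K,W=cam("top")
g=lambda x,y,z:np.round(fence(unproj(K,W,(220+x*.36,150+y*.36),z)),1)
for z in(58,62,66): print("top plate",z,g(104,54,z),g(92,181,z))
print("board",g(124,80,64),g(120,164,64))
E
```

```text
w1 cork bottom 0 [  2.4 -75.9] [ 0.6 79.8]
w1 cork bottom 4 [ -0.5 -76. ] [-2.3 78.5]
w1 cork bottom 8 [ -3.5 -76.1] [-5.3 77.2]
w1 plate top 58 [ -6.8 -73.5] [-4.3 77.5]
w1 plate top 62 [-10.1 -73.6] [-7.6 76.1]
w1 plate top 66 [-13.3 -73.7] [-10.8  74.7]
top plate 58 [-12.8 -75.5] [-17.9  77.5]
top plate 62 [-13.6 -74.8] [-18.7  77.8]
top plate 66 [-14.3 -74. ] [-19.4  78. ]
board [-41.6 -45.6] [-49.3  54.5]
```

Request:
send_rows([
  [[0.005,-0.1,0],0],
  [[0.01,-0.25,0],0],
  [[0.015,-0.4,0],0],
  [[0.02,-0.55,0],0],
  [[0.025,-0.68,0],0],
  [[0.03,-0.75,0],0],
  [[0.03,-0.75,0],0],
  [[0.03,-0.75,0],0],
])

```text
time: 8.1
tool_pos: [550.8, 39.7, 78.1]
ee_rot: [0.999, -0.052, -0.002, -0.0]
ft_force: [-2.3, 0.6, 9.8]
finger_gap: 11.4
grasp_force: 30.4
```

Request:
send_rows([
  [[0,-0.06,-0.02],0],
  [[0,-0.12,-0.02],0],
  [[0,-0.18,-0.02],0],
  [[0,-0.18,-0.02],0],
  [[0,-0.18,-0.02],0],
])

```text
time: 8.52
tool_pos: [551.5, 44.8, 78.3]
ee_rot: [0.999, -0.052, -0.002, 0.0]
ft_force: [-2.2, 0.2, 5.6]
finger_gap: 11.5
grasp_force: 29.9
```

Request:
send_rows([
  [[0,-0.03,0],0],
  [[0,-0.06,0],0],
  [[0,-0.06,0],0],
])

```text
time: 8.77
tool_pos: [551.7, 46.3, 78.3]
ee_rot: [0.999, -0.052, -0.002, 0.0]
ft_force: [-1.6, -0.9, 5.7]
finger_gap: 11.7
grasp_force: 29.9
```

Request:
send_rows([
  [[0,-0.03,0],0],
  [[0,-0.06,0],0],
  [[0,-0.06,0],0],
])

```text
time: 9.02
tool_pos: [551.9, 48.1, 78.3]
ee_rot: [0.999, -0.052, -0.002, 0.0]
ft_force: [-2.4, -0.1, 6.9]
finger_gap: 11.2
grasp_force: 29.9
```

Request:
send_rows([
  [[0,-0.03,0],0],
  [[0,-0.06,0],0],
  [[0,-0.06,0],0],
])

```text
time: 9.27
tool_pos: [552.1, 49.9, 78.3]
ee_rot: [0.999, -0.052, -0.002, 0.0]
ft_force: [-1.8, 0.8, 6.9]
finger_gap: 11.4
grasp_force: 29.9
```

Request:
send_rows([
  [[0,-0.03,0],0],
  [[0,-0.05,0],0],
  [[0,-0.05,0],0],
])

```text
time: 9.52
tool_pos: [552.2, 51.4, 78.3]
ee_rot: [0.999, -0.052, -0.002, 0.0]
ft_force: [-2.0, -0.2, 5.8]
finger_gap: 11.4
grasp_force: 29.9
```

Request:
send_rows([
  [[0,-0.03,0],0],
  [[0,-0.05,0],0],
  [[0,-0.05,0],0],
])

```text
time: 9.77
tool_pos: [552.4, 52.9, 78.3]
ee_rot: [0.999, -0.052, -0.002, 0.0]
ft_force: [-1.5, -0.5, 6.6]
finger_gap: 11.3
grasp_force: 29.9
```

Request:
send_rows([
  [[0,-0.03,0],0],
  [[0,-0.05,0],0],
  [[0,-0.05,0],0],
])

```text
time: 10.02
tool_pos: [552.5, 53.9, 78.2]
ee_rot: [0.999, -0.052, -0.002, 0.0]
ft_force: [-1.2, -0.7, 7.3]
finger_gap: 11.3
grasp_force: 29.9
```

Request:
send_rows([
  [[0,-0.03,0],0],
  [[0,-0.05,0],0],
  [[0,-0.05,0],0],
])

```text
time: 10.27
tool_pos: [552.5, 54.0, 78.3]
ee_rot: [0.999, -0.052, -0.002, 0.001]
ft_force: [-1.7, -3.9, 6.6]
finger_gap: 11.4
grasp_force: 30.0
```

Request:
send_rows([
  [[0,-0.02,0],0],
  [[0,-0.04,0],0],
  [[0,-0.04,0],0],
  [[0,-0.04,0],0],
])

```text
time: 10.6
tool_pos: [552.6, 54.0, 78.3]
ee_rot: [0.999, -0.053, -0.002, 0.002]
ft_force: [-1.9, -6.6, 7.7]
finger_gap: 11.1
grasp_force: 30.0
```

Request:
send_rows([
  [[0,-0.02,0],0],
  [[0,-0.02,0],0],
  [[0,-0.02,0],0],
  [[0,-0.02,0],0],
  [[0,-0.02,0],0],
  [[0,-0.02,0],0],
  [[0,-0.02,0],0],
  [[0,-0.02,0],0],
  [[0,-0.02,0],0],
  [[0,-0.02,0],0],
  [[0,-0.02,0],0],
  [[0,-0.02,0],0],
])

```text
time: 11.6
tool_pos: [552.6, 54.0, 78.3]
ee_rot: [0.999, -0.053, -0.002, 0.002]
ft_force: [-2.0, -6.7, 6.6]
finger_gap: 11.6
grasp_force: 30.0
```

```bash
python3 - <<'E'
from h import *
s=r.get_state(); M=R.from_quat(s["ee_rot"]).as_matrix(); h=np.arctan2(-M[1,1],-M[0,1])
print(s["time"],s["tool_pos"],s["ft_force"],s["ft_torque"],np.degrees(h-FA),M[:,2],fence(s["tool_pos"]))
E
```

```text
11.6 [552.56746962  54.02519334  78.28420647] [-1.9843304  -6.69915543  6.62932643] [-1.22094639  0.27119838  0.05649821] -0.2163589194905725 [-0.00464151 -0.00390489 -0.9999816 ] (np.float64(-148.6495157982141), np.float64(0.986647696547635))
```

Request:
send_rows([
  [[0,-0.02,0],0],
  [[0,-0.02,0],0],
  [[0,-0.02,0],0],
  [[0,-0.02,0],0],
  [[0,-0.02,0],0],
  [[0,-0.02,0],0],
  [[0,-0.02,0],0],
  [[0,-0.02,0],0],
  [[0,-0.02,0],0],
  [[0,-0.02,0],0],
  [[0,-0.02,0],0],
  [[0,-0.02,0],0],
])

```text
time: 12.6
tool_pos: [552.8, 54.1, 78.3]
ee_rot: [0.999, -0.053, -0.002, 0.002]
ft_force: [-2.2, -6.9, 6.6]
finger_gap: 11.6
grasp_force: 30.0
```

Request:
send_rows([
  [[0,0.02,0],0],
  [[0,0.04,0],0],
  [[0,0.04,0],0],
])

```text
time: 12.85
tool_pos: [552.8, 54.1, 78.3]
ee_rot: [0.999, -0.053, -0.002, 0.002]
ft_force: [-2.0, -5.4, 5.9]
finger_gap: 11.6
grasp_force: 30.0
```

Request:
send_rows([
  [[0,0.02,0],0],
  [[0,0.04,0],0],
  [[0,0.04,0],0],
])

```text
time: 13.1
tool_pos: [552.8, 54.0, 78.3]
ee_rot: [0.999, -0.052, -0.002, 0.001]
ft_force: [-1.6, -2.8, 6.3]
finger_gap: 11.5
grasp_force: 29.9
```

Request:
send_rows([
  [[0,0,0],0],
  [[0,0,0],0],
  [[0,0,0],0],
  [[0,0,0],0],
  [[0,0,0],0],
], gripper=165)

```text
time: 13.52
tool_pos: [554.4, 55.9, 78.2]
ee_rot: [0.999, -0.051, -0.0, -0.0]
ft_force: [-0.0, -0.5, 0.4]
finger_gap: 29.8
grasp_force: 0.0
```

```bash
python3 - <<'E'
from h import *
s=r.get_state(); M=R.from_quat(s["ee_rot"]).as_matrix(); h=np.arctan2(-M[1,1],-M[0,1])
print(s["time"],s["tool_pos"],s["ft_force"],s["finger_gap"],np.degrees(h-FA),fence(s["tool_pos"]))
im=cams.grab_frame("wrist")[:,:,::-1]; np.savez("w5.npz",p=s["tool_pos"],q=s["ee_rot"])
cv2.imwrite("pics/w5b.png",cv2.resize(im,(800,500)))
E
```

```text
13.5167 [554.42882356  55.85238443  78.2173069 ] [-0.01317577 -0.52646349  0.40075517] 29.824573400688617 -0.05287271366573888 (np.float64(-146.64212297469854), np.float64(-0.6787771116896818))
```

View pics/w5b.png

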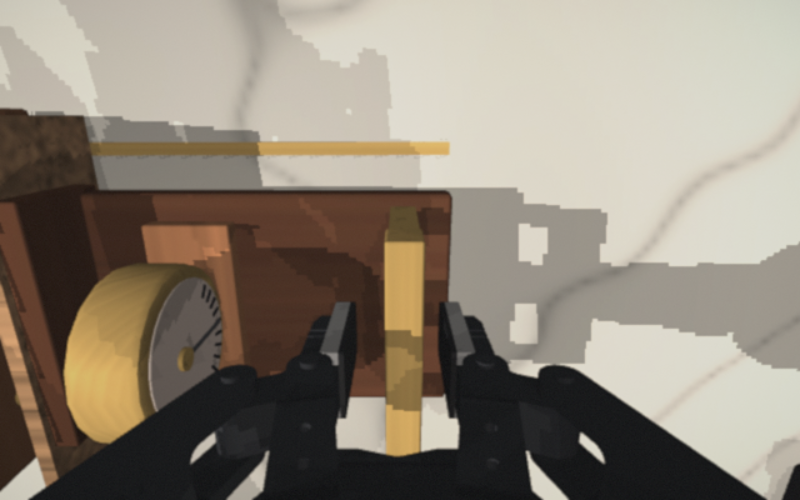

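The picture shows the board flush on the cork along its length, with the deck edge (y=191) parallel to the strip (y=148). The press read only about 6.5 N, so I'll regrip and repeat it nearer 8 N for margin.

Request:
send_rows([
  [[0,0.065,-0.02],0],
  [[0,0.065,-0.02],0],
  [[0,0.065,-0.02],0],
])

```text
time: 13.82
tool_pos: [554.6, 53.2, 79.2]
ee_rot: [0.999, -0.052, 0.0, 0.0]
ft_force: [-0.9, 0.3, 0.5]
finger_gap: 30.1
grasp_force: 0.0
```

Request:
send_rows([
  [[0,0,0],0],
  [[0,0,0],0],
  [[0,0,0],0],
  [[0,0,0],0],
  [[0,0,0],0],
  [[0,0,0],0],
], gripper=255)

```text
time: 14.32
tool_pos: [554.7, 53.5, 79.2]
ee_rot: [0.999, -0.052, 0.0, -0.0]
ft_force: [-0.3, -0.2, 1.8]
finger_gap: 11.6
grasp_force: 30.2
```

Request:
send_rows([
  [[0,-0.03,0],0],
  [[0,-0.06,0],0],
  [[0,-0.08,0],0],
  [[0,-0.08,0],0],
])

```text
time: 14.65
tool_pos: [554.8, 53.9, 79.2]
ee_rot: [0.999, -0.052, -0.0, 0.001]
ft_force: [0.8, -4.5, 2.4]
finger_gap: 11.5
grasp_force: 30.4
```

```bash
python3 - <<'E'
from h import *
d=np.load("w5.npz"); K,W=cam("wrist",{"tool_pos":d["p"],"ee_rot":d["q"]})
f=lambda x,y,z:fence(unproj(K,W,(x/1.25,y/1.25),z))
print("strip",f(445,148,1),f(120,148.5,1),"deck",f(440,192,36),f(150,191.5,36))
E
```

```text
strip (np.float64(-168.95198985616082), np.float64(-60.852258874283145)) (np.float64(-17.53202513372669), np.float64(-60.79419991022771)) deck (np.float64(-163.58383799304156), np.float64(-46.312253461232615)) (np.float64(-48.44869277629226), np.float64(-46.66250733540137))
```

Request:
send_rows([
  [[0,-0.02,0],0],
  [[0,-0.04,0],0],
  [[0,-0.05,0],0],
  [[0,-0.05,0],0],
  [[0,-0.05,0],0],
])

```text
time: 15.07
tool_pos: [554.8, 53.9, 79.2]
ee_rot: [0.999, -0.053, -0.0, 0.002]
ft_force: [0.2, -7.4, 2.8]
finger_gap: 11.7
grasp_force: 30.5
```

Request:
send_rows([
  [[0,-0.02,0],0],
  [[0,-0.02,0],0],
  [[0,-0.02,0],0],
  [[0,-0.02,0],0],
  [[0,-0.02,0],0],
  [[0,-0.02,0],0],
  [[0,-0.02,0],0],
  [[0,-0.02,0],0],
  [[0,-0.02,0],0],
  [[0,-0.02,0],0],
  [[0,-0.02,0],0],
  [[0,-0.02,0],0],
])

```text
time: 16.07
tool_pos: [554.9, 54.0, 79.2]
ee_rot: [0.999, -0.053, -0.0, 0.002]
ft_force: [0.1, -7.4, 3.1]
finger_gap: 11.3
grasp_force: 30.5
```

Request:
send_rows([
  [[0,0.03,0],0],
  [[0,0.06,0],0],
  [[0,0.08,0],0],
  [[0,0.1,0],0],
  [[0,0.1,0],0],
])

```text
time: 16.48
tool_pos: [554.8, 53.9, 79.2]
ee_rot: [0.999, -0.052, 0.0, 0.0]
ft_force: [-0.2, -5.5, 2.9]
finger_gap: 11.3
grasp_force: 30.5
```

Request:
send_rows([
  [[0,0,0],0],
  [[0,0,0],0],
  [[0,0,0],0],
  [[0,0,0],0],
  [[0,0,0],0],
  [[0,0,0],0],
], gripper=120)

```text
time: 16.98
tool_pos: [554.7, 55.6, 79.0]
ee_rot: [0.999, -0.051, -0.0, -0.0]
ft_force: [-1.7, 0.5, 0.0]
finger_gap: 45.2
grasp_force: 0.0
```

Released. Lift straight up and check.

Request:
send_rows([
  [[0,0,-0.3],0],
  [[0,0,-0.7],0],
  [[0,0,-1.2],0],
  [[0,0,-1.8],0],
  [[0,0,-2.5],0],
  [[0,0,-3.2],0],
  [[0,0,-4],0],
  [[0,0,-4.8],0],
  [[0,0,-5.4],0],
  [[0,0,-5.4],0],
  [[0,0,-5.4],0],
])

```text
time: 17.9
tool_pos: [555.5, 55.0, 243.3]
ee_rot: [0.999, -0.052, 0.002, -0.001]
ft_force: [1.1, -0.1, -0.1]
finger_gap: 45.2
grasp_force: 0.0
```

```bash
python3 - <<'E'
from h import *
s=r.get_state(); print(s["time"],s["tool_pos"],s["ft_force"])
im=cams.grab_frame("wrist")[:,:,::-1]; np.savez("w6.npz",p=s["tool_pos"],q=s["ee_rot"])
cv2.imwrite("pics/w6b.png",cv2.resize(im,(800,500)))
E
```

```text
17.9 [555.47703286  55.00411265 243.34103575] [ 1.10363135 -0.09078969 -0.14633372]
```

View pics/w6b.png

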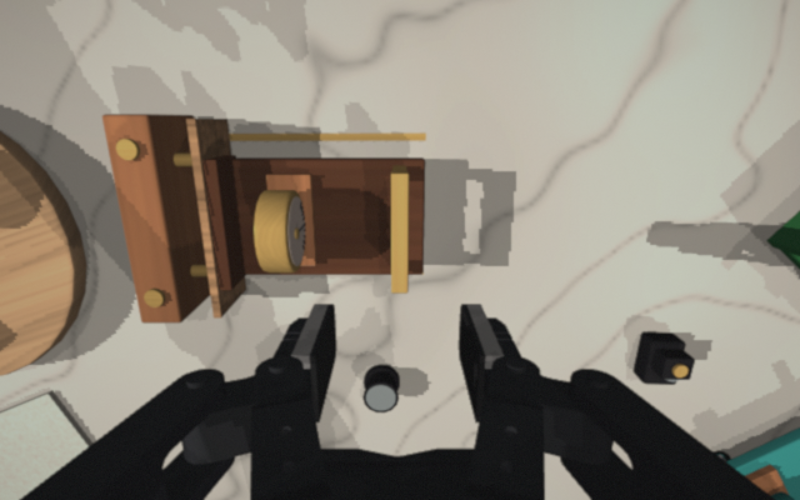

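The picture shows the caddy released with its board (x≈207-235) against the plate and the bar at (400,233). I'll check lateral position against the strips, since the left strip isn't visible.

```bash
python3 - <<'E'
from h import *
d=np.load("w6.npz"); K,W=cam("wrist",{"tool_pos":d["p"],"ee_rot":d["q"]})
f=lambda x,y,z:np.round(fence(unproj(K,W,(x/1.25,y/1.25),z)),1)
print("strip",f(425,136.5,1),f(240,137,1),"deck R",f(422,159,36),f(260,159,36),"deck L",f(422,273,36),"bar",f(400,174,86),f(400,293,86))
print("board top R",f(207,157,64),"L",f(222,303,64))
C,S=np.cos(FA),np.sin(FA)
for x in(-170,-100): w=F0+np.array([C*x-S*60,S*x+C*60]); print("left strip px",proj(K,W,[*w,1])*1.25)
E
```

```text
strip [-170.9  -60.4] [-15.5 -60.3] deck R [-166.6  -45.1] [-41.7 -45.3] deck L [-168.    48.6] bar [-149.3  -40. ] [-149.3   45.2]
board top R [-13.3 -49.4] L [-10.4  62.8]
left strip px [421.76834689 271.25553153]
left strip px [345.78337427 271.39716568]
```

```bash
python3 -c "
from plant import workorder
print(workorder.close_job())"
```

```text
the job is handed in; nothing more can be done
None
```

The caddy is parked flush and square on the cork, about 2 mm off the middle line, after being pressed at roughly 7 N for over a second; it is released and the job is handed in, though the hand-in gave no verdict.

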